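Fill a jar with cap nuts from the tipping tray

ROBOT

A 6-joint arm with a two-finger parallel gripper is mounted at the origin on the work surface. World frame = base frame: x ahead of the robot, y to its left, z up, the work surface at z = 0. Lengths are in mm, angles in rad, forces in N, time in s.
With the tool pointing down it reaches from about 325 to 900 mm from the base axis. Payload 6.1 kg.
Tool frame: the origin (TCP) lies midway between the tips of the shut fingers; the grasp point (between the pads) lies behind it (bot.grip_point_offset is the z of the grasp point in the tool frame, in mm); z points along the fingers, y is the line along which they close (so a half turn about z gives the same grasp; the last joint's range is limited). The gripper opens to 85 mm and grips with 20 to 120 N. Pads are 22 mm wide; open, the fingers measure 114 mm over their backs; the gripper's body (76 mm by 85 mm) begins 54 mm behind the grasp point. The pads swing forward as they close: fully open they stand 13 mm farther back than shut.
Start: joints at [-1.241, 0.22, 1.526, -0, 1.395, -0.126], TCP at [275.105, -561.189, 231.3] pointing down, gripper open.
Joint ranges: [-2.98, 2.98], [-0.91, 2.08], [0.09, 2.57], [-1.24, 4.39], [0.2, 2.65], [-2.68, 2.68]. Speed limits (rad/s): [2.57, 2.57, 3.01, 3.14, 3.14, 3.14].

INTERFACE

Orientations are given as a unit quaternion [x, y, z, w].
In Python, from station import bot gives the robot as it stands.
- The arm moves only by the shell command python3 -m jog 'ROWS' [FORCE]. ROWS is JSON, one flat list of numbers, 7 for each row, row after row: the opening, from 0 (shut) to 1 (fully open), then the shift along the tool's x, y, z in cm, then the turn, a rotation vector about the tool's x, y, z in rad. In form: [claw, x, y, z, wx, wy, wz, claw, x, y, z, wx, wy, wz, ...]. A call has 1 to 8 rows; each row is the pose to reach, as a shift and turn from the pose commanded when the call began, along the tool's axes at that moment; what a row does not reach only later rows make up. A row lasts 1/12 s, in which the tool goes at most 41.7 mm and 7.16 degrees, less where a joint would pass 70% of its speed; a pose out of reach is approached as far as the arm can. A call with a gripper value outside its range is refused whole. The fingers move at their own pace and stop on an object; FORCE is the grip in N (left out, the last holds). Time passes only in rows, so rows that repeat a pose let the fingers close. It gives the time, the measured TCP pose, the force, the opening and the grip force at its end, in the units of the state.
- bot.get_state(): the state, without advancing time (a new reading comes with each control period).
- bot.camera(name): name is "scene" or "side" or "wrist"; returns a dict with "pixels" (420x560x3 uint8, blue, green, red), "camera_matrix" (3x3 intrinsics, pixels), "R" (3x3) and "t" (3): a world point X has camera coordinates R X + t. Camera axes: x right, y down, z forward; pixel columns grow to the right and rows downward; lengths in mm; the calibration is good to about 2 mm. The wrist camera is an equidistant fisheye: a pixel r from the principal point sees the ray r / f radians off the axis. A picture is of the moment at which its call begins. There is no depth.
- bot.sign_off(): hands the job in; it is judged then, once.
The state is a dict: "clock": time; "qpos": joint angles; "dq": joint speeds; "joint_torque": joint torques, N m; "eef_pos": TCP position; "tool_rot": TCP orientation; "ft_force": force on the tool from outside, world axes, zero at the start; "ft_torque": the same for the moment, N m; "width": finger opening in mm; "finger_force": force on a finger pad.
Only numpy, scipy, OpenCV 4.12 (cv2) and the standard library are available. Lean on these libraries where they do the work, as an engineer would, in place of code of your own. Each camera call takes 0.05 s, during which the arm holds its last target. There are 200 camera calls.

TASK

Refill the nut jar for the van: wind the handwheel until the carriage brings the jar and funnel up against the red stop, and only then tip the tray by lifting its handle so that all five brass cap nuts go through the funnel into the jar. Let the tray back down level with the jar still at the stop, and leave the other things on the bench undisturbed.

Things in the scene. Friction and masses are not known exactly. Their poses are not given: they have to be found in the camera images.
- rig: the filling rig, one aluminium base plate (12 mm thick, fixed to the bench). Origin on the bench surface, directly under the middle of the tray's lip. y is the pouring direction: the tray lies on the -y side of the origin, the jar and its rail on the +y side; x points across, away from the robot; the handwheel is on the -x side, its axis at (-125, +30) mm
- carriage (a joint): slide of the green carriage that carries the jar and funnel, in m: 0 = farthest from the tray (jar axis 155 mm beyond the lip), 0.120 = touching the red stop (jar axis 35 mm beyond the lip, the lip over the funnel). It moves along the rig's -y, only by winding the handwheel, and stays where it is left
- jar_floor (a point): centre of the inner floor of the clear jar fixed on the carriage, 31 mm above the bench; the jar is 58 mm wide inside and 65 mm deep
- funnel_rim (a point): centre of the mouth of the orange funnel fixed in the jar, 146 mm above the bench; the mouth is 124 mm wide inside, the throat 48 mm
- wheel_axis (a point): centre of the horizontal dark handwheel (106 mm across), at the top of its hub, 151 mm above the bench. Its axis is vertical. Turned clockwise seen from above, it brings the carriage towards the stop, 16 mm per radian (about 100 mm per turn); it takes 0.6 to 1.1 turns from the start
- crank_top (a point): top centre of the red crank knob on the handwheel: upright, 18 mm diameter, 50 mm tall, its top 202 mm above the bench, 40 mm from the wheel's axis; it spins freely in its seat, so it can be pinched or pushed round
- tray (a joint): tilt of the green tipping tray in rad: 0 = level, on its rest; grows as its handle end is lifted; at most 1.15. It falls back when let go
- tray_lip (a point): middle of the tray's open pouring lip, on top of its floor, 161 mm above the bench; the hinge (along the rig's x) lies 3 mm below it. The tray is 80 mm wide (74 inside), 125 mm long, its walls 34 mm high; open at the lip only
- tray_handle (a point): middle of the yellow handle bar at the tray's other end: 12 mm diameter, 60 mm free between its arms, along the rig's x, 45 mm clear of the tray's end wall. 170 mm from the hinge horizontally and 22 mm above it when level (180 mm above the bench)
- nut0: one of five brass cap nuts in the tray, 20 mm across, 20 mm tall with a domed top, 30 g; origin at the centre of its flat underside
- nut1: one of five brass cap nuts in the tray, 20 mm across, 20 mm tall with a domed top, 30 g; origin at the centre of its flat underside
- nut2: one of five brass cap nuts in the tray, 20 mm across, 20 mm tall with a domed top, 30 g; origin at the centre of its flat underside
- nut3: one of five brass cap nuts in the tray, 20 mm across, 20 mm tall with a domed top, 30 g; origin at the centre of its flat underside
- nut4: one of five brass cap nuts in the tray, 20 mm across, 20 mm tall with a domed top, 30 g; origin at the centre of its flat underside
- tape: a blue roll of tape lying flat, 90 mm outside, 25 mm high; origin at the centre of its underside
- driver: a screwdriver lying beyond the rig; origin under its middle
- spray: an upright spray can with a yellow label, 60 mm diameter, 150 mm high; origin at the centre of its foot
- sealant: an orange sealant cartridge lying down, 48 mm diameter, 260 mm long with its white nozzle; origin under the end away from the nozzle, x along it to the nozzle
- spanner: a steel spanner lying to the right of the rig; origin under its middle

How it is judged:
By the outcome, as a careful person would: the job done as asked, in the order asked, and still so for the second after the job is handed in, with the robot touching nothing.
It also fails if it takes over 58 s, if anything falls off the work surface, if the arm or the gripper's body presses on something with over 40 N, if the wrist force passes 120 N, or if a joint passes its speed limit or range.

## Working session

There is one attempt and no reset: what is moved stays moved. The work goes in short steps, Python scripts to look and compute and a shell command to move; the robot and the scene stay as the last step left them, time stands still between calls to the robot, and variables do not carry over. Pictures are saved under pics/ and viewed, at most 10 in all, crops included, and the job is handed in when it is done.

```bash
mkdir -p pics; python3 - <<'E'
from station import bot
import cv2
for n in("scene","side"):
    c=bot.camera(n); cv2.imwrite(f"pics/{n}0.png",cv2.resize(c["pixels"],(800,600),interpolation=cv2.INTER_CUBIC))
    print(n,c["camera_matrix"].round(1).tolist(),c["R"].round(3).tolist(),c["t"].round(0).tolist())
print(bot.get_state(),bot.grip_point_offset)
E
```

```text
scene [[487.4, 0.0, 279.2], [0.0, 487.4, 206.1], [0.0, 0.0, 1.0]] [[-0.886, 0.464, -0.022], [0.277, 0.488, -0.828], [-0.373, -0.739, -0.561]] [528.0, -31.0, 1511.0]
side [[464.6, 0.0, 278.5], [0.0, 464.6, 210.9], [0.0, 0.0, 1.0]] [[-0.753, -0.657, -0.027], [-0.327, 0.41, -0.852], [0.57, -0.633, -0.524]] [418.0, 324.0, 1121.0]
{'clock': 0.1, 'qpos': array([-1.24109683e+00,  2.21173465e-01,  1.52747022e+00,  7.41113602e-06,
        1.39468317e+00, -1.26138734e-01]), 'dq': array([ 0.0005334 , -0.00245194, -0.00322028,  0.00207937,  0.00132623,
       -0.00011635]), 'joint_torque': array([ 1.48922802e-03, -4.98244357e+01, -3.90548730e+01, -3.42936789e-05,
        5.73231198e-03,  2.54981001e-05]), 'eef_pos': array([ 274.93949419, -560.6913828 ,  230.30640803]), 'tool_rot': array([ 9.74138463e-01,  2.25950224e-01, -8.44726917e-05, -8.62983507e-04]), 'ft_force': array([ 0.54574334, -0.69664444,  0.13570016]), 'ft_torque': array([-0.06242072, -0.00561216,  0.02328717]), 'finger_force': 0.0, 'width': 85.74723280649829} -18.700000000000003
```

View pics/scene0.png

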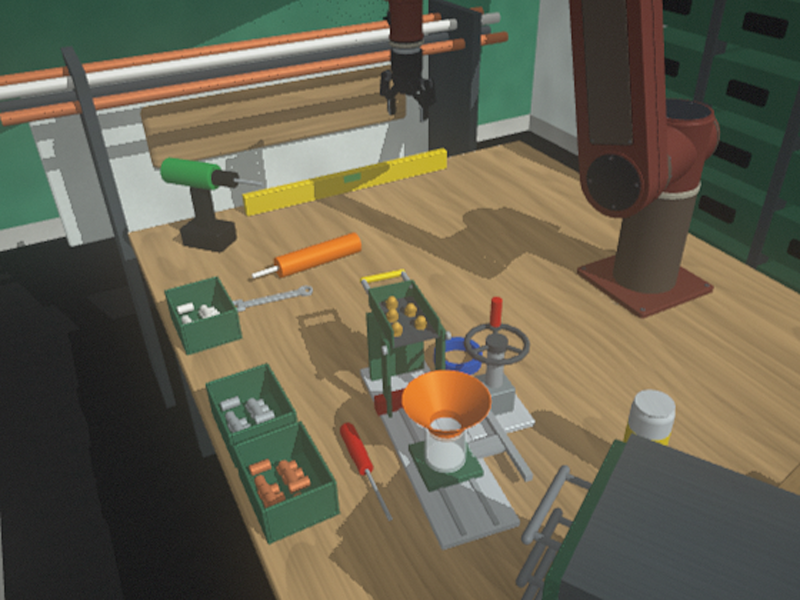

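View pics/side0.png

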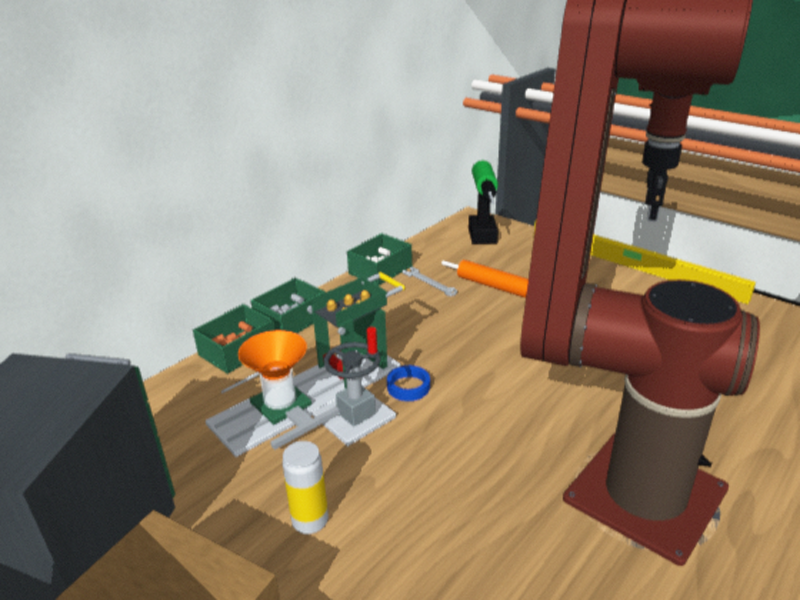

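The scene view shows the crank knob top near (497,299), wheel hub (497,342), handle bar (384,277) and funnel mouth (446,403). The side view shows knob top (372,331), handle (391,283) and funnel (273,349). I'll take enlarged crops to read these more closely.

```bash
python3 - <<'E'
from station import bot
import cv2
for n,(x,y) in (("scene",(240,180)),("side",(140,180))):
    p=bot.camera(n)["pixels"][y:y+120,x:x+160]; cv2.imwrite(f"pics/{n}1.png",cv2.resize(p,(800,600),interpolation=cv2.INTER_CUBIC))
E
```

```text
(no output)
```

View pics/scene1.png

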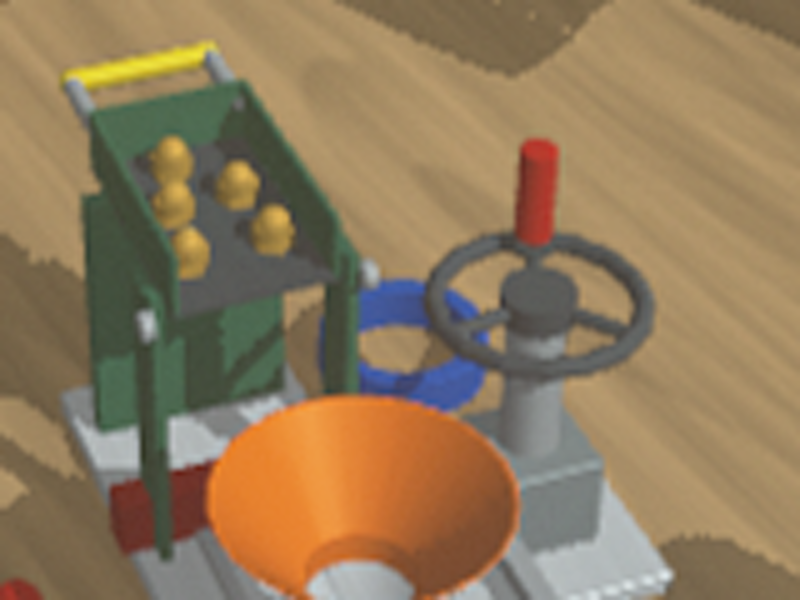

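View pics/side1.png

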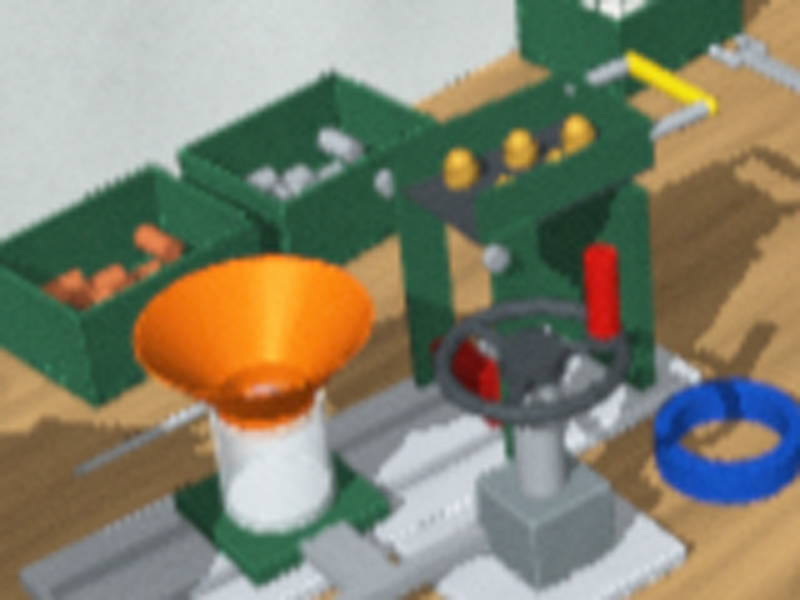

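Crop readings (800×600 crop px):
- **Scene:** handle mid (140,63), knob top (540,146), hub top (540,285), lip (257,292), funnel centre (363,497).
- **Side:** handle (672,83), knob (600,250), hub (535,345), lip (442,215), funnel (254,325).

The tape lies next to the wheel on the robot side. Next I'll fit the rig pose.

```bash
cat > h.py <<'E'
import numpy as np
from station import bot
from scipy.optimize import least_squares
from scipy.spatial.transform import Rotation as R
OFF={"scene":(240,180),"side":(140,180)}
def proj(c,X):
    p=c["camera_matrix"]@(c["R"]@X+c["t"]); return p[:2]/p[2]
def rig2w(P,x,y,a):
    return np.array([x+P[0]*np.cos(a)-P[1]*np.sin(a),y+P[0]*np.sin(a)+P[1]*np.cos(a),P[2]])
E
python3 - <<'E'
from h import *
ob={"scene":[(140,63),(540,146),(540,285),(257,292),(363,497)],"side":[(672,83),(600,250),(535,345),(442,215),(254,325)]}
cam={n:bot.camera(n) for n in ob}
def f(p,):
    x,y,a,cr,s=p
    P=[(0,-170,180),(-125+40*np.cos(cr),30+40*np.sin(cr),202),(-125,30,151),(0,0,161),(0,155-1000*s,146)]
    return np.ravel([proj(cam[n],rig2w(q,x,y,a))-(np.array(o)/5+OFF[n]-.4) for n in ob for q,o in zip(P,ob[n])])
best=min((least_squares(f,[600,0,a,c,.03],x_scale=[100,100,1,1,.1],loss="soft_l1") for a in(-2,-1,0,1,2,3) for c in(0,2,4)),key=lambda r:r.cost)
p=best.x;print(best.cost,p.round(3));print(f(p).round(1).reshape(2,5,2).tolist())
x,y,a,cr,s=p
for nm,q in dict(handle=(0,-170,180),wheel=(-125,30,151),crank=(-125+40*np.cos(cr),30+40*np.sin(cr),202),lip=(0,0,161),jar=(0,155-1000*s,31)).items(): print(nm,rig2w(q,x,y,a).round(1))
print("turn needed rad",(.12-s)/.016,"crank world angle",cr+a)
Rt=R.from_quat(bot.get_state()["tool_rot"]).as_matrix();print(Rt.round(3))
# tape
def ray(n,px):
    c=cam[n];d=c["R"].T@np.linalg.inv(c["camera_matrix"])@np.r_[px,1];o=-c["R"].T@c["t"];return o,d
for n,u in(("scene",(405,345)),("side",(730,440))):
    o,d=ray(n,np.array(u)/5+OFF[n]);print("tape",(o+d*(12-o[2])/d[2]).round(0))
o,d=ray("side",np.array((303,455))*.7);print("spray top",(o+d*(150-o[2])/d[2]).round(0))
E
```

```text
0.6738765023591271 [ 6.28686e+02  1.26632e+02 -1.51000e-01 -1.94700e+00  2.90000e-02]
[[[-0.1, 0.3], [-0.3, -0.3], [-0.3, 0.4], [0.0, -0.2], [0.0, -0.1]], [[0.0, 0.3], [0.4, 0.4], [-0.2, 0.5], [0.1, 0.1], [-0.2, -0.1]]]
handle [603.1 -41.4 180. ]
wheel [509.6 175.1 151. ]
crank [489.5 140.5 202. ]
lip [628.7 126.6 161. ]
jar [647.7 251.3  31. ]
turn needed rad 5.693856967556323 crank world angle -2.097994182185136
[[ 0.898  0.44  -0.   ]
 [ 0.44  -0.898  0.001]
 [ 0.    -0.001 -1.   ]]
tape [491.  39.  12.]
tape [492.  38.  12.]
spray top [390. 403. 150.]
```

The fit residuals are under 0.5 px. The rig yaw is −0.151 rad, the slide is 0.029, and 5.69 rad of clockwise winding is needed. Now I'll move towards the crank and align the tool with the rig axes.

```bash
cat >> h.py <<'E'
X0,Y0,A,CR=628.7,126.6,-.151,-1.947
def rig(q): return rig2w(q,X0,Y0,A)
def to(q,z=None):
    "shift (cm, tool axes) and turn to put TCP at rig point q, tool x = rig x, tool z down"
    s=bot.get_state();M=R.from_quat(s["tool_rot"])
    W=R.from_euler("z",A)*R.from_euler("x",np.pi)
    print((M.inv().apply(rig(q)-s["eef_pos"])/10).round(2),(M.inv()*W).as_rotvec().round(3),"t",round(s["clock"],2),"F",s["ft_force"].round(1),"w",s["width"].round(1))
def rigpos():
    d=bot.get_state()["eef_pos"];c,s=np.cos(A),np.sin(A);u=d-[X0,Y0,0];return np.array([c*u[0]+s*u[1],-s*u[0]+c*u[1],u[2]])
E
python3 -m jog '[1,50,-53,0,0,0,0.6, 1,50,-53,0,0,0,0.6, 1,50,-53,0,0,0,0.6, 1,50,-53,0,0,0,0.6, 1,50,-53,0,0,0,0.6, 1,50,-53,0,0,0,0.6, 1,50,-53,0,0,0,0.6, 1,50,-53,0,0,0,0.6]'
python3 -c "
from h import *
to((-139.7,-7.2,230))"
```

```text
clock: 0.97
eef_pos: [373.9, -240.9, 231.4]
tool_rot: [0.997, -0.072, 0.0, 0.0]
ft_force: [0.5, 0.0, -0.5]
width: 85.5
finger_force: 0.0Traceback (most recent call last):
  File "<string>", line 3, in <module>
    to((-139.7,-7.2,230))
    ~~^^^^^^^^^^^^^^^^^^^
  File "h.py", line 16, in to
    print((M.inv().apply(rig(q)-s["eef_pos"])/10).round(2),(M.inv()*W).as_rotvec().round(3),"t",round(s["clock"],2),"F",s["ft_force"].round(1),"w",s["width"].round(1))
                                                                                                                                                   ^^^^^^^^^^^^^^^^
AttributeError: 'float' object has no attribute 'round'
```

```bash
sed -i 's/s\["width"\].round(1)/round(s["width"],1)/' h.py; python3 -c "
from h import *
to((-139.7,-7.2,230));print(rigpos())"
```

```text
[  5.94 -39.41   0.14] [ 0.    -0.001  0.006] t 0.97 F [ 0.5  0.  -0.5] w 85.5
[-196.63946931 -401.67625673  231.43000296]
```

```bash
python3 -m jog '[1,5.9,-39.2,0,0,0,0, 1,5.9,-39.2,0,0,0,0, 1,5.9,-39.2,0,0,0,0, 1,5.9,-39.2,0,0,0,0, 1,5.9,-39.2,0,0,0,0, 1,5.9,-39.2,0,0,0,0, 1,5.9,-39.2,0,0,0,0, 1,5.9,-39.2,0,0,0,0]'
python3 -c "
from h import *
to((-139.7,-7.2,230))"
```

```text
clock: 1.63
eef_pos: [470.4, 78.5, 231.7]
tool_rot: [0.997, -0.072, 0.001, 0.0]
ft_force: [0.6, -0.7, 0.5]
width: 84.8
finger_force: 0.0
[ 1.   -6.41  0.17] [-0.    -0.001  0.007] t 1.63 F [ 0.6 -0.7  0.5] w 84.8
```

```bash
python3 -m jog '[1,0.9,-3.5,0.1,0,0,0, 1,0.9,-6,0.1,0,0,0, 1,0.9,-6,0.1,0,0,0, 1,0.9,-6,0.1,0,0,0]'
python3 - <<'E'
from h import *
import cv2
to((-139.7,-7.2,166))
c=bot.camera("scene");cv2.imwrite("pics/s2.png",cv2.resize(c["pixels"][110:290,240:480],(800,600),interpolation=cv2.INTER_CUBIC))
E
```

```text
clock: 1.97
eef_pos: [487.5, 135.4, 230.0]
tool_rot: [0.998, -0.071, -0.0, 0.0]
ft_force: [0.2, -0.2, -0.7]
width: 85.2
finger_force: 0.0
[ 0.13 -0.53  6.4 ] [0.    0.001 0.01 ] t 1.97 F [ 0.2 -0.2 -0.7] w 85.2
```

View pics/s2.png

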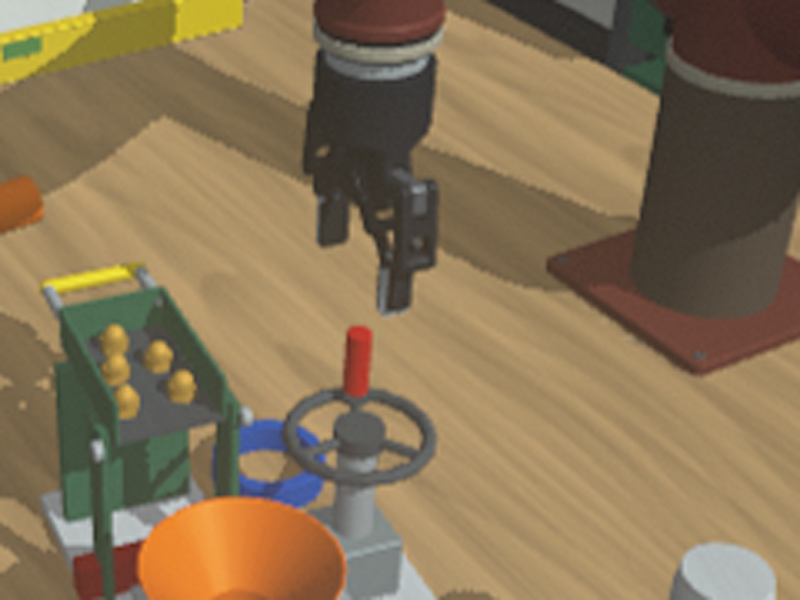

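The knob top at (358,330) lies under the midpoint of the fingertips, which are at (333,240) and (393,305). I'll go down and pinch.

```bash
python3 -m jog '[1,0.1,-0.4,1.5,0,0,0, 1,0.1,-0.4,4,0,0,0, 1,0.1,-0.4,6.3,0,0,0, 1,0.1,-0.4,6.3,0,0,0, 0.1,0.1,-0.4,6.3,0,0,0, 0.1,0.1,-0.4,6.3,0,0,0, 0.1,0.1,-0.4,6.3,0,0,0, 0.1,0.1,-0.4,6.3,0,0,0]' 60
python3 -c "
from h import *
to((-139.7,-7.2,166));print(rigpos())"
```

```text
clock: 2.68
eef_pos: [490.5, 138.0, 169.2]
tool_rot: [0.997, -0.072, 0.002, -0.0]
ft_force: [0.3, -0.1, 0.7]
width: 38.7
finger_force: 0.0
[-0.14 -0.23  0.32] [-0.001 -0.003  0.006] t 2.68 F [ 0.3 -0.1  0.7] w 38.7
[-138.34106135   -9.52814198  169.16401272]
```

```bash
python3 -m jog '[0.1,0,0,0,0,0,0, 0.1,0,0,0,0,0,0, 0.1,0,0,0,0,0,0, 0.1,0,0,0,0,0,0, 0.1,0,0,0,0,0,0]' 60
python3 -c "
from h import *
print(rigpos())"
```

```text
clock: 3.1
eef_pos: [490.6, 139.0, 168.8]
tool_rot: [0.997, -0.072, 0.002, -0.001]
ft_force: [1.6, 4.7, 6.6]
width: 16.6
finger_force: 59.0
[-138.36384536   -8.55526544  168.80428615]
```

```bash
cat >> h.py <<'E'
def table(t0,steps):
    for d in np.cumsum(steps):
        t=t0-d; print(round(t,2),(4*(np.cos(t)-np.cos(t0))).round(2),(-4*(np.sin(t)-np.sin(t0))).round(2))
E
python3 -c "
from h import *
table(-1.91,[.1,.2,.25,.25,.25,.25,.25,.25]);table(-3.71,[.25]*8);table(-5.71,[.25]*8)"
```

```text
-2.01 -0.37 -0.15
-2.21 -1.06 -0.56
-2.46 -1.78 -1.25
-2.71 -2.3 -2.1
-2.96 -2.6 -3.05
-3.21 -2.66 -4.05
-3.46 -2.47 -5.02
-3.71 -2.04 -5.93
-3.96 0.64 -0.77
-4.21 1.44 -1.35
-4.46 2.37 -1.72
-4.71 3.36 -1.85
-4.96 4.35 -1.72
-5.21 5.28 -1.36
-5.46 6.09 -0.78
-5.71 6.73 -0.02
-5.96 0.43 0.9
-6.21 0.63 1.88
-6.46 0.58 2.87
-6.71 0.28 3.83
-6.96 -0.24 4.67
-7.21 -0.96 5.37
-7.46 -1.83 5.86
-7.71 -2.79 6.13
```

```bash
python3 -m jog '[0.1,-0.37,-0.15,0,0,0,0, 0.1,-1.06,-0.56,0,0,0,0, 0.1,-1.78,-1.25,0,0,0,0, 0.1,-2.3,-2.1,0,0,0,0, 0.1,-2.6,-3.05,0,0,0,0, 0.1,-2.66,-4.05,0,0,0,0, 0.1,-2.47,-5.02,0,0,0,0, 0.1,-2.04,-5.93,0,0,0,0]' 60
python3 -c "
from h import *
p=rigpos()-[-125,30,0];print(p,np.hypot(*p[:2]),np.arctan2(p[1],p[0]),'want',-3.71+2*np.pi)"
```

```text
clock: 3.77
eef_pos: [477.5, 200.4, 168.8]
tool_rot: [0.997, -0.072, 0.0, 0.0]
ft_force: [-1.2, -0.3, 10.2]
width: 16.6
finger_force: 59.3
[-35.59355989  20.19271214 168.77822719] 40.922452629886 2.625554060314981 want 2.5731853071795863
```

Tracking well, with low forces. Continuing.

```bash
python3 -m jog '[0.1,0.64,-0.77,0,0,0,0, 0.1,1.44,-1.35,0,0,0,0, 0.1,2.37,-1.72,0,0,0,0, 0.1,3.36,-1.85,0,0,0,0, 0.1,4.35,-1.72,0,0,0,0, 0.1,5.28,-1.36,0,0,0,0, 0.1,6.09,-0.78,0,0,0,0, 0.1,6.73,-0.02,0,0,0,0]' 60
python3 -c "
from h import *
p=rigpos()-[-125,30,0];print(p,np.hypot(*p[:2]),np.arctan2(p[1],p[0]),'want',-5.71+2*np.pi)"
python3 -m jog '[0.1,0.43,0.9,0,0,0,0, 0.1,0.63,1.88,0,0,0,0, 0.1,0.58,2.87,0,0,0,0, 0.1,0.28,3.83,0,0,0,0, 0.1,-0.24,4.67,0,0,0,0, 0.1,-0.24,4.67,0,0,0,0]' 60
python3 -c "
from h import *
p=rigpos()-[-125,30,0];print(p,np.hypot(*p[:2]),np.arctan2(p[1],p[0]),'want',-6.96+2*np.pi)
table(-6.96,[.1]*12)"
```

```text
clock: 4.43
eef_pos: [545.3, 190.5, 168.7]
tool_rot: [0.997, -0.072, 0.001, -0.0]
ft_force: [-3.4, 0.0, 9.8]
width: 16.4
finger_force: 59.6
[ 32.97707438  20.58899917 168.74350553] 38.87665522541869 0.5581265872354392 want 0.5731853071795863
clock: 4.93
eef_pos: [534.3, 144.2, 168.8]
tool_rot: [0.997, -0.072, -0.0, -0.0]
ft_force: [-3.5, 2.5, 8.3]
width: 16.3
finger_force: 59.8
[ 28.99865098 -26.76315871 168.78575631] 39.46122683242092 -0.7453295967403242 want -0.6768146928204137
-7.06 -0.27 0.3
-7.16 -0.56 0.57
-7.26 -0.88 0.81
-7.36 -1.22 1.02
-7.46 -1.58 1.19
-7.56 -1.96 1.32
-7.66 -2.35 1.42
-7.76 -2.74 1.48
-7.86 -3.14 1.49
-7.96 -3.54 1.47
-8.06 -3.94 1.41
-8.16 -4.32 1.31
```

```bash
python3 -m jog '[0.1,-0.27,0.3,0,0,0,0, 0.1,-0.56,0.57,0,0,0,0, 0.1,-0.88,0.81,0,0,0,0, 0.1,-1.22,1.02,0,0,0,0, 0.1,-1.58,1.19,0,0,0,0, 0.1,-1.96,1.32,0,0,0,0, 0.1,-2.35,1.42,0,0,0,0, 0.1,-2.35,1.42,0,0,0,0]' 60
python3 -c "
from h import *
p=rigpos()-[-125,30,0];print(p,np.hypot(*p[:2]),np.arctan2(p[1],p[0])-2*np.pi,'want',-7.66)
table(-7.66,[.05]*8)"
```

```text
clock: 5.6
eef_pos: [515.7, 135.5, 169.0]
tool_rot: [0.997, -0.072, 0.008, -0.002]
ft_force: [23.8, 10.1, -9.9]
width: 16.6
finger_force: 59.1
[ 11.90223347 -38.22668138 169.00066244] 40.03676224029021 -7.552136299913167 want -7.66
-7.71 -0.2 0.03
-7.76 -0.4 0.06
-7.81 -0.6 0.07
-7.86 -0.8 0.07
-7.91 -1.0 0.07
-7.96 -1.19 0.05
-8.01 -1.39 0.03
-8.06 -1.59 -0.01
```

Force of 24 N suggests the stop. I'll push slightly more and look.

```bash
python3 -m jog '[0.1,-0.2,0.03,0,0,0,0, 0.1,-0.3,0.04,0,0,0,0, 0.1,-0.3,0.04,0,0,0,0]' 60
python3 - <<'E'
from h import *
import cv2
p=rigpos()-[-125,30,0];print(p,np.arctan2(p[1],p[0])-2*np.pi)
c=bot.camera("scene");print(proj(c,rig((0,35,146))))
im=cv2.resize(c["pixels"][210:300,240:360],(800,600),interpolation=cv2.INTER_CUBIC)
for s,col in((35,(255,0,0)),(39,(0,255,0))):
    pts=[(proj(c,rig((62*np.cos(t),s+62*np.sin(t),146)))-(240,210)+.5)*6.667 for t in np.linspace(0,6.28,60)]
    cv2.polylines(im,[np.int32(pts)],1,col,1)
cv2.imwrite("pics/s3.png",im)
E
```

```text
clock: 5.85
eef_pos: [515.2, 135.5, 169.1]
tool_rot: [0.997, -0.072, 0.01, -0.003]
ft_force: [35.0, 9.8, -17.5]
width: 16.2
finger_force: 58.8
[ 11.49924107 -38.30924206 169.09859713] -7.562369940017886
[296.56434838 252.30792308]
```

View pics/s3.png

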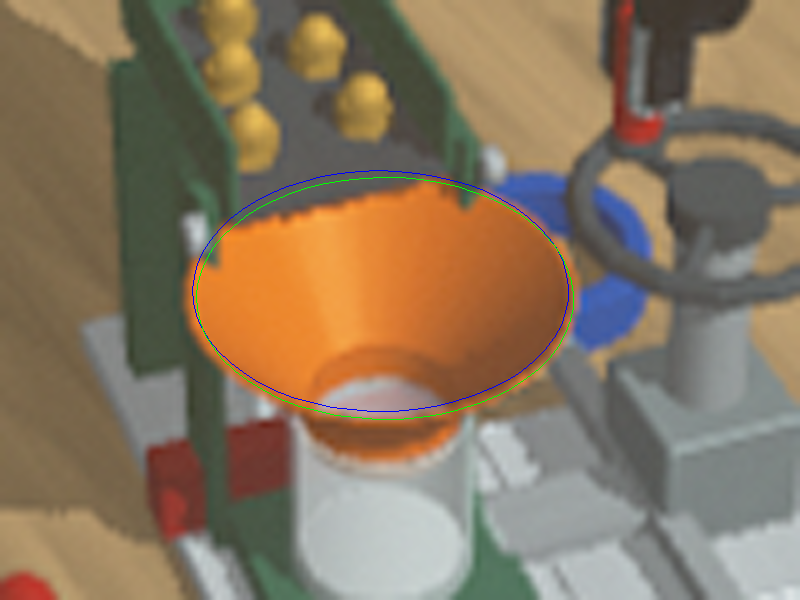

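Extra force gave only 0.01 rad more, and the funnel rim outline sits at the stop position, with the carriage touching the red block at (220,475). So the carriage is at the stop. I'll relax the push, release and rise.

```bash
python3 -m jog '[0.1,0.25,-0.03,0,0,0,0, 0.1,0.25,-0.03,0,0,0,0, 0.6,0.25,-0.03,0,0,0,0, 0.6,0.25,-0.03,0,0,0,0, 0.6,0.25,-0.03,0,0,0,0, 0.6,0.25,-0.03,-3,0,0,0, 0.6,0.25,-0.03,-6,0,0,0, 0.6,0.25,-0.03,-8,0,0,0]' 60
python3 -c "
from h import *
to((0,-170,250))"
```

```text
clock: 6.57
eef_pos: [509.0, 133.4, 249.0]
tool_rot: [0.997, -0.072, -0.0, 0.0]
ft_force: [0.5, -0.6, 1.5]
width: 51.7
finger_force: 0.0
[11.83 15.96 -0.09] [0.001 0.    0.007] t 6.57 F [ 0.5 -0.6  1.5] w 51.7
```

```bash
python3 -m jog '[0.5,3,4,0,0,0,0, 0.5,6,8,0,0,0,0, 0.5,9,12,0,0,0,0, 0.5,11.8,15.9,0,0,0,0, 0.5,11.8,15.9,0,0,0,0, 0.5,11.8,15.9,0,0,0,0, 0.5,11.8,15.9,0,0,0,0]' 60
python3 - <<'E'
from h import *
import cv2
to((0,-170,162))
for n,(x,y) in (("scene",(220,130)),("side",(150,130))):
    p=bot.camera(n)["pixels"][y:y+150,x:x+100]; cv2.imwrite(f"pics/{n}_p.png",cv2.resize(p,(400,600),interpolation=cv2.INTER_CUBIC))
cv2.imwrite("pics/h4.png",np.hstack([cv2.imread("pics/scene_p.png"),cv2.imread("pics/side_p.png")]))
E
```

```text
clock: 7.15
eef_pos: [602.7, -42.3, 246.1]
tool_rot: [0.997, -0.074, -0.001, -0.0]
ft_force: [-0.2, 0.4, -0.2]
width: 42.3
finger_force: 0.0
[ 0.05 -0.09  8.41] [0.    0.003 0.004] t 7.15 F [-0.2  0.4 -0.2] w 42.3
```

View pics/h4.png

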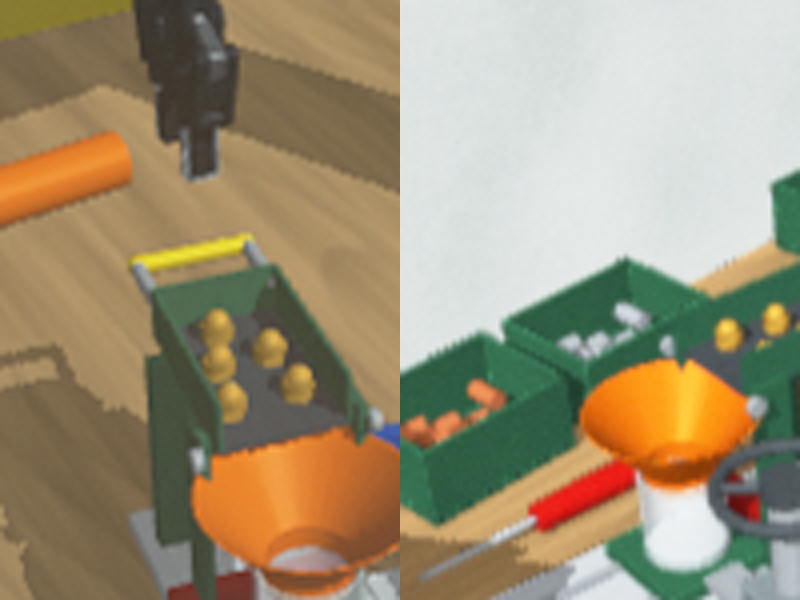

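The fingers at (200,175) hang above the bar's middle (192,255). The jar is at the stop with the lip over the funnel. I'll descend and grip with moderate force.

```bash
python3 -m jog '[0.5,0.05,-0.05,3,0,0,0, 0.5,0.05,-0.05,6,0,0,0, 0.5,0.05,-0.05,8.2,0,0,0, 0.5,0.05,-0.05,8.2,0,0,0, 0.05,0.05,-0.05,8.2,0,0,0, 0.05,0.05,-0.05,8.2,0,0,0, 0.05,0.05,-0.05,8.2,0,0,0, 0.05,0.05,-0.05,8.2,0,0,0]' 40
python3 -c "
from h import *
to((0,-170,162));print(rigpos())
for t in np.arange(0,1.16,.1):
  b=.129; print(round(t,2),(-17.14*(np.cos(b)-np.cos(b+t))).round(2),(-17.14*(np.sin(b+t)-np.sin(b))).round(2))"
```

```text
clock: 7.92
eef_pos: [604.6, -41.5, 167.7]
tool_rot: [0.997, -0.072, 0.001, 0.002]
ft_force: [-2.7, -4.6, -0.9]
width: 10.4
finger_force: 39.0
[-0.14  0.01  0.57] [ 0.003 -0.003  0.007] t 7.92 F [-2.7 -4.6 -0.9] w 10.4
[   1.42500283 -169.85921546  167.6741512 ]
0.0 -0.0 -0.0
0.1 -0.31 -1.69
0.2 -0.78 -3.33
0.3 -1.41 -4.92
0.4 -2.2 -6.45
0.5 -3.14 -7.88
0.6 -4.21 -9.21
0.7 -5.42 -10.43
0.8 -6.74 -11.52
0.9 -8.16 -12.48
1.0 -9.67 -13.29
1.1 -11.25 -13.94
```

```bash
python3 -m jog '[0.05,-0.06,-0.5,0,0,0,0, 0.05,-0.14,-0.85,0,0,0,0, 0.05,-0.06,0,0,0,0,0]' 40 >/dev/null & wait; python3 -c "
from h import *
print(rigpos(),bot.get_state()['ft_force'])"
```

```text
[   1.41600259 -170.09329556  168.21798199] [ 3.11554014 18.64639251 -4.94582623]
```

I put those shifts on x and y by mistake (the pairs are y and z). The last row came back, it was small and no harm was done. Now the proper lift.

```bash
python3 -m jog '[0.05,0.06,-0.13,-0.8,0,0,0, 0.05,0.06,-0.31,-1.69,0,0,0, 0.05,0.06,-0.53,-2.5,0,0,0, 0.05,0.06,-0.78,-3.33,0,0,0, 0.05,0.06,-1.08,-4.1,0,0,0, 0.05,0.06,-1.41,-4.92,0,0,0]' 40
python3 -c "
from h import *
print(rigpos())
b=.129
for t0 in(.3,.5,.7,.9):
 for d in np.arange(1,9)*.025: print((-17.14*(np.cos(b+t0)-np.cos(b+t0+d))).round(2),(-17.14*(np.sin(b+t0+d)-np.sin(b+t0))).round(2),end=' | ')
 print()"
```

```text
clock: 8.67
eef_pos: [606.5, -28.2, 217.1]
tool_rot: [0.997, -0.072, 0.001, 0.002]
ft_force: [-1.2, -9.1, -0.6]
width: 10.3
finger_force: 39.1
[   1.2904764  -156.35580665  217.07824635]
-0.18 -0.39 | -0.38 -0.77 | -0.58 -1.15 | -0.79 -1.52 | -1.01 -1.89 | -1.24 -2.25 | -1.48 -2.6 | -1.73 -2.95 | 
-0.26 -0.34 | -0.52 -0.68 | -0.79 -1.01 | -1.08 -1.33 | -1.37 -1.65 | -1.66 -1.96 | -1.97 -2.26 | -2.28 -2.55 | 
-0.32 -0.29 | -0.65 -0.56 | -0.98 -0.83 | -1.32 -1.09 | -1.67 -1.35 | -2.02 -1.59 | -2.38 -1.82 | -2.74 -2.05 | 
-0.37 -0.22 | -0.75 -0.42 | -1.13 -0.62 | -1.51 -0.81 | -1.9 -0.99 | -2.29 -1.16 | -2.69 -1.31 | -3.09 -1.46 |
```

```bash
python3 -m jog '[0.05,0,-0.18,-0.39,0,0,0, 0.05,0,-0.38,-0.77,0,0,0, 0.05,0,-0.58,-1.15,0,0,0, 0.05,0,-0.79,-1.52,0,0,0, 0.05,0,-1.01,-1.89,0,0,0, 0.05,0,-1.24,-2.25,0,0,0, 0.05,0,-1.48,-2.6,0,0,0, 0.05,0,-1.73,-2.95,0,0,0]' 40
python3 -m jog '[0.05,0,-0.26,-0.34,0,0,0, 0.05,0,-0.52,-0.68,0,0,0, 0.05,0,-0.79,-1.01,0,0,0, 0.05,0,-1.08,-1.33,0,0,0, 0.05,0,-1.37,-1.65,0,0,0, 0.05,0,-1.66,-1.96,0,0,0, 0.05,0,-1.97,-2.26,0,0,0, 0.05,0,-2.28,-2.55,0,0,0]' 40
python3 -m jog '[0.05,0,-0.32,-0.29,0,0,0, 0.05,0,-0.65,-0.56,0,0,0, 0.05,0,-0.98,-0.83,0,0,0, 0.05,0,-1.32,-1.09,0,0,0, 0.05,0,-1.67,-1.35,0,0,0, 0.05,0,-2.02,-1.59,0,0,0, 0.05,0,-2.38,-1.82,0,0,0, 0.05,0,-2.74,-2.05,0,0,0]' 40
python3 - <<'E'
from h import *
import cv2
print(rigpos())
for n,(x,y) in (("scene",(240,160)),("side",(150,130))):
    p=bot.camera(n)["pixels"][y:y+150,x:x+100]; cv2.imwrite(f"pics/{n}_p.png",cv2.resize(p,(400,600),interpolation=cv2.INTER_CUBIC))
cv2.imwrite("pics/h5.png",np.hstack([cv2.imread("pics/scene_p.png"),cv2.imread("pics/side_p.png")]))
E
```

```text
clock: 9.33
eef_pos: [609.0, -11.6, 247.4]
tool_rot: [0.997, -0.072, 0.002, 0.003]
ft_force: [-2.5, -9.8, 2.8]
width: 10.3
finger_force: 39.0
clock: 10.0
eef_pos: [612.3, 10.5, 274.1]
tool_rot: [0.997, -0.073, 0.002, 0.003]
ft_force: [-3.9, -13.1, 9.5]
width: 10.1
finger_force: 39.2
clock: 10.67
eef_pos: [616.6, 38.0, 295.9]
tool_rot: [0.997, -0.073, 0.003, 0.003]
ft_force: [-4.3, -9.5, 9.9]
width: 10.7
finger_force: 40.4
[  1.3102864  -89.38107962 295.91061116]
```

View pics/h5.png

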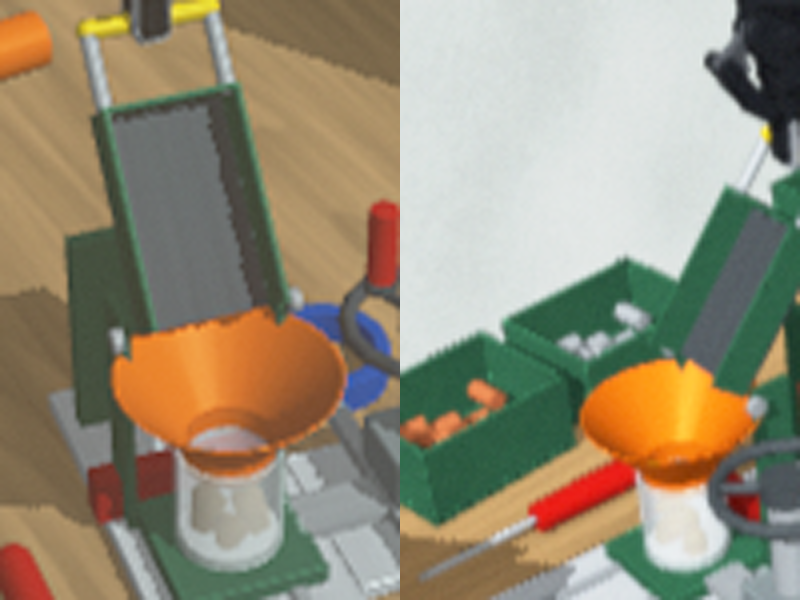

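The tray is empty, the nuts show through the jar at (225,510), and the funnel is clear. Lowering the tray along the same arc.

```bash
python3 -m jog '[0.05,0,0.72,0.46,0,0,0, 0.05,0,1.42,0.96,0,0,0, 0.05,0,2.09,1.49,0,0,0, 0.05,0,2.74,2.05,0,0,0, 0.05,0,3.36,2.64,0,0,0, 0.05,0,3.95,3.27,0,0,0, 0.05,0,4.5,3.92,0,0,0, 0.05,0,5.02,4.6,0,0,0]' 40
python3 -m jog '[0.05,0,0.49,0.7,0,0,0, 0.05,0,0.94,1.43,0,0,0, 0.05,0,1.35,2.18,0,0,0, 0.05,0,1.73,2.96,0,0,0, 0.05,0,2.06,3.75,0,0,0, 0.05,0,2.36,4.55,0,0,0, 0.05,0,2.61,5.36,0,0,0, 0.05,0,2.83,6.19,0,0,0]' 40
python3 -m jog '[0.05,0,0.09,0.42,0,0,0, 0.05,0,0.17,0.84,0,0,0, 0.05,0,0.25,1.26,0,0,0, 0.05,0,0.31,1.65,0,0,0, 0.05,0,0.31,1.65,0,0,0, 0.05,0,0.31,1.65,0,0,0]' 40
python3 -c "
from h import *
print(rigpos())"
```

```text
clock: 11.43
eef_pos: [609.2, -10.7, 247.9]
tool_rot: [0.997, -0.072, 0.002, 0.001]
ft_force: [-2.9, -3.8, 3.8]
width: 10.2
finger_force: 42.0
clock: 12.1
eef_pos: [605.1, -38.4, 184.6]
tool_rot: [0.997, -0.072, 0.001, 0.001]
ft_force: [-2.2, -6.3, 0.2]
width: 10.0
finger_force: 44.0
clock: 12.6
eef_pos: [604.6, -41.4, 167.7]
tool_rot: [0.997, -0.072, 0.001, 0.001]
ft_force: [-1.9, -6.6, -1.1]
width: 10.2
finger_force: 44.4
[   1.45801347 -169.68847962  167.68968727]
```

Back at the level position. I'll release, rise straight up and check.

```bash
python3 -m jog '[0.5,0,0,0,0,0,0, 0.5,0,0,0,0,0,0, 0.5,0,0,0,0,0,0, 0.5,0,0,0,0,0,0, 0.5,0,0,-3,0,0,0, 0.5,0,0,-6,0,0,0, 0.5,0,0,-10,0,0,0, 0.5,0,0,-13,0,0,0]' 40
python3 -m jog '[0.5,0,8,0,0,0,0, 0.5,0,8,0,0,0,0, 0.5,0,8,0,0,0,0, 0.5,0,8,0,0,0,0]'
python3 - <<'E'
from h import *
import cv2
a=bot.camera("scene")["pixels"][150:360,210:420];b=bot.camera("side")["pixels"][150:360,150:360]
z=lambda p:cv2.resize(p,(400,400),interpolation=cv2.INTER_CUBIC)
cv2.imwrite("pics/h6.png",np.hstack([z(a),z(b)]))
E
```

```text
clock: 13.27
eef_pos: [604.2, -39.7, 298.7]
tool_rot: [0.997, -0.072, 0.001, -0.0]
ft_force: [0.8, -0.2, 1.3]
width: 42.7
finger_force: 0.0
clock: 13.6
eef_pos: [592.1, -120.8, 295.9]
tool_rot: [0.997, -0.074, 0.0, -0.0]
ft_force: [0.5, 0.2, 1.2]
width: 42.6
finger_force: 0.0
```

View pics/h6.png

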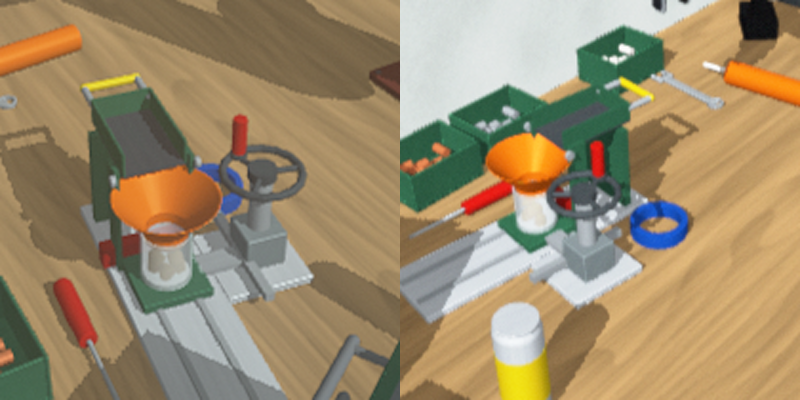

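The tray is level and empty, the nuts are in the jar at (165,262), and nothing else appears to have moved. One numeric check that the wheel did not spring back: the knob top against its prediction at the stop.

```bash
python3 - <<'E'
from h import *
import cv2
for n in("scene","side"):
    c=bot.camera(n);p=c["pixels"].astype(int);m=((p[...,2]>130)&(p[...,1]<60)&(p[...,0]<60)).astype(np.uint8)
    k,l,s,ce=cv2.connectedComponentsWithStats(m)
    print(n,[(s[i].tolist(),ce[i].round(1).tolist()) for i in range(1,k) if s[i][4]>40])
    for t in(-7.4,-7.5,-7.6,-7.7): print(t,proj(c,rig((-125+40*np.cos(t),30+40*np.sin(t),177))).round(1),proj(c,rig((-125+40*np.cos(t),30+40*np.sin(t),202))).round(1))
E
```

```text
scene [([333, 211, 6, 20, 91], [335.7, 220.3]), ([240, 297, 20, 35, 263], [249.2, 313.1])]
-7.4 [334.1 220.6] [334.6 211.6]
-7.5 [335.3 219.9] [335.8 210.9]
-7.6 [336.6 219.3] [337.1 210.3]
-7.7 [338.  218.7] [338.5 209.8]
side [([250, 224, 7, 19, 115], [253.3, 232.8]), ([183, 245, 25, 18, 187], [195.5, 253.5])]
-7.4 [252.6 233. ] [252.1 225.2]
-7.5 [253.9 233.3] [253.4 225.5]
-7.6 [255.1 233.8] [254.6 225.9]
-7.7 [256.3 234.3] [255.8 226.4]
```

```bash
python3 -c "
from station import bot
print(bot.sign_off())"
```

```text
the job is handed in; nothing more can be done
None
```

I wound the jar and funnel up to the red stop, then tipped the tray, let it back down level and handed the job in at about 14 s. The tray and funnel are empty, with the nuts visible in the jar but not counted one by one. The crank knob reads within about 0.1 rad of the stop position (1–2 mm of carriage travel), and nothing else on the bench appears to have moved.

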